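Lock the blade cover onto the vegetable slicer

ROBOT

A 6-joint arm with a two-finger parallel gripper is mounted at the origin on a cart in front of the work surface, level with it; the furniture and walls round the work are solid. World frame = base frame: x ahead of the robot, y to its left, z up, the work surface at z = 0. Lengths are in mm, angles in rad, forces in N, time in s.
With the tool pointing down it reaches from about 275 to 750 mm from the base axis. Payload 10.2 kg.
Tool frame: the origin (TCP) lies midway between the tips of the shut fingers; the grasp point (between the pads) lies 19 mm behind it (ctrl.grasp_offset is the distance from the TCP to the grasp point, in mm); z points along the fingers, y is the line along which they close (so a half turn about z gives the same grasp; the last joint's range is limited). The gripper opens to 85 mm and grips with 20 to 120 N. Pads are 22 mm wide; open, the fingers measure 114 mm over their backs; the gripper's body (76 mm by 85 mm) begins 54 mm behind the grasp point. The pads swing forward as they close: fully open they stand 13 mm farther back than shut.
Start: joints at [-1.344, 0.313, 1.498, -0, 1.331, -0.223], TCP at [228.251, -472.792, 231.294] pointing down, gripper open.
Joint ranges: [-2.94, 2.94], [-0.97, 2.17], [0.19, 2.56], [-1.23, 4.37], [0.02, 3.11], [-2.88, 2.88]. Speed limits (rad/s): [2.39, 2.39, 3.01, 3.14, 3.14, 3.14].

INTERFACE

Orientations are given as a unit quaternion [w, x, y, z].
In Python, from rig import ctrl, viewer, models gives the robot as it stands. The module is installed in compiled form; this text tells all that it offers.
- The arm moves only by the shell command python3 -m pendant 'ROWS' [OPENING] [FORCE]. ROWS is text: rows parted by semicolons, each of 4 numbers parted by spaces: the shift along the tool's x, y, z in m, then the turn about the tool's z in rad. In form: x y z yaw; .... A call has 1 to 10 rows; each row shifts and turns the commanded pose from where the row before left it, along the tool's axes as they then stand; what a row does not reach is not made up. A row lasts 1/8 s, in which the tool goes at most 62.5 mm and 10.7 degrees, less where a joint would pass 70% of its speed; a pose out of reach is approached as far as the arm can. A call is refused whole if a number of a shift passes 0.0625 or a number of a turn 0.188, either way. A call with a gripper value outside its range is refused whole. OPENING is the opening, from 0 (shut) to 1 (fully open), set as the call begins (- or left out, the last holds). The fingers move at their own pace and stop on an object; FORCE is the grip in N (left out, the last holds). Time passes only in rows, so rows that do not move let the fingers close. It gives the time, the measured TCP pose, the force, the opening and the grip force at its end, in the units of the state.
- ctrl.sense(): the state, without advancing time (a new reading comes with each control period).
- viewer.capture(name): name is "scene" or "top" or "wrist"; returns a dict with "color" (420x560x3 uint8, red, green, blue), "vertical_fov" (degrees; the focal length in pixels is half the picture's height over the tangent of half this angle, whatever the lens; pixels are square), "cx", "cy" (the principal point, pixels), "dist" ([k1, k2, p1, p2, k3] as OpenCV has them; the pictures are not rectified), "pose" (4x4, takes a point from camera to world coordinates). Camera axes: x right, y down, z forward; pixel columns grow to the right and rows downward; lengths in mm; the calibration is good to about 2 mm. A picture is of the moment at which its call begins. There is no depth.
- ctrl.finish_job(): hands the job in; it is judged then, once.
Trained networks look in the newest picture that a camera, given by its name, has taken for a name from the list of things; names that differ only in an ending like _2 or _b are one class to them, and where a whole thing is asked for, a point or a joint stands for the part that bears it (a point fixed in the world has none). Each returns a list of dicts, best first, with "p" (0 to 1); they miss things now and then, are a little off and sometimes report something else, mostly with a low value. They report only what shows in the picture. A call takes as long as a camera call.
- models.boxes_of(camera, query): "at" ([x, y, z] in mm, in world coordinates, good to about 4 mm: the middle of the surface that is visible of it).
The state is a dict: "time_s": time; "joints": joint angles; "dq": joint speeds; "tau": joint torques, N m; "eef_pos": TCP position; "ee_rot": TCP orientation; "force": force on the tool from outside, world axes, zero at the start; "wrist_torque": the same for the moment, N m; "grip_width": opening from 0.0 (shut) to 1.0 (fully open); "grip_force": force on a finger pad.
Only numpy, scipy, OpenCV 4.12 (cv2) and the standard library are available. Lean on these libraries where they do the work, as an engineer would, in place of code of your own. Each camera call takes 0.05 s, during which the arm holds its last target. There are 200 camera calls.

TASK

Put the orange blade cover on the vegetable slicer so it can be stored safely: lower its two keyholes over the two mushroom studs of the blade carriage until it lies flat, then slide it the way its arrow points until the yellow spring catch clicks up into its window. Let go and leave it locked and flat, with the mug, jars and tin left where they are.

Things in the scene. Friction and masses are not known exactly. Their poses are not given: they have to be found in the camera images.
- slicer: Vegetable slicer fixed on the worktop: white deck 250 x 104 mm, top at z = 35 mm, green side rails, black grab handle at its -X end. Origin on the worktop under its centre; X along its length, the way the cover must slide to lock; Y across; Z up. A dark steel blade carriage, 124 x 92 mm, lies on the deck, flat top at z = 38 mm. A bread bin (180 mm high) stands behind, from x = 0.6 m.
- carriage_mid (a point): Point of the slicer, 38 mm over its origin (carriage top). Two steel mushroom studs stand on it at Y = +30 and -30 mm: heads 15 mm wide, 6.5 to 10.5 mm above this point; shanks 7 mm. The carriage is clamped where last set: the studs' line lies anywhere from 16 mm behind to 16 mm ahead (X) of this point. This is not reported: see it, or feel for it by setting the cover down lightly.
- cover: Loose orange blade cover lying flat on the worktop: plate 140 x 96 x 4 mm, about 0.2 kg (varies). Origin at the centre of its underside; X is the way its white arrow points, Y across, Z up. It goes on with its X along the slicer's X, and lies flat when its origin is 38 mm over the worktop. Home, its origin is 9.5 mm ahead (+X) of the studs' line, shanks at the slot ends.
- cover_grip (a point): Middle of the top of the black grip bar on the cover's centre, 37.5 mm above the cover's origin. The bar is 14 mm thick in the cover's X and 36 mm long in its Y.
- cover_entries (a point): Underside of the cover midway between its keyhole entries, at X = +9 mm. The entries, at Y = +30 and -30 mm, are octagons 19 mm wide that go over the stud heads; from each a slot 10 mm wide runs towards -X and ends 22 mm from the entry's centre, so the slide to lock is about 18 mm.
- cover_window (a point): Underside of the cover at the centre of the catch window, at X = +38.5 mm, Y = 0; the window measures 14 mm (X) by 20 mm (Y).
- catch (a joint): Yellow spring catch, 10 x 16 mm, on the carriage 48 mm ahead (+X) of the studs' line at Y = 0, standing 5 mm proud. In m: 0 = up, about 0.005 = pressed flush under the cover (takes about 2.5 N). It springs up into the cover's window within 2 mm of home and then keeps the cover from sliding back.
- mug: Green and white mug, 78 x 116 x 101 mm, behind the work. Origin under its base. Leave alone.
- pepper: Small glass jar with a red cap, 41 mm across, 105 mm high, behind the work. Origin under its base. Leave alone.
- fish_tin: Flat tin with a teal label, 86 mm across, 40 mm high, left of the work. Origin under its base. Leave alone.
- honey: Jar with a dark brown lid, 64 mm across, 99 mm high, right of the work. Origin under its base. Leave alone.

How it is judged:
By the outcome, as a careful person would: the job done as asked, in the order asked, and still so for the second after the job is handed in, with the robot touching nothing.
It also fails if it takes over 54 s, if anything falls off the work surface, if the arm or the gripper's body presses on something with over 40 N, if the wrist force passes 120 N, or if a joint passes its speed limit or range.

## Working session

There is one attempt and no reset: what is moved stays moved. The work goes in short steps, Python scripts to look and compute and a shell command to move; the robot and the scene stay as the last step left them, time stands still between calls to the robot, and variables do not carry over. Pictures are saved under pics/ and viewed, at most 10 in all, crops included, and the job is handed in when it is done.

```bash
mkdir -p pics
cat > h.py <<'E'
import numpy as np,cv2
from rig import ctrl,viewer,models
def K(c):
    f=c["color"].shape[0]/2/np.tan(np.radians(c["vertical_fov"])/2)
    return np.array([[f,0,c["cx"]],[0,f,c["cy"]],[0,0,1.]])
def ray(c,px,z):
    u=cv2.undistortPoints(np.array(px,float).reshape(-1,1,2),K(c),np.array(c["dist"],float)).reshape(-1,2)
    P=np.array(c["pose"]);d=np.c_[u,np.ones(len(u))]@P[:3,:3].T;o=P[:3,3]
    return o+d*((z-o[2])/d[:,2])[:,None]
def proj(c,pts):
    M=np.linalg.inv(np.array(c["pose"]))
    return cv2.projectPoints(np.array(pts,float).reshape(-1,1,3),cv2.Rodrigues(M[:3,:3])[0],M[:3,3],K(c),np.array(c["dist"],float))[0].reshape(-1,2)
def save(c,n): cv2.imwrite("pics/"+n,c["color"][:,:,::-1])
E
python3 - <<'E'
from h import *
import pickle
for n in ["top","scene"]:
    c=viewer.capture(n);save(c,n+"1.png");pickle.dump(c,open(n+"1.pkl","wb"))
    print(n,c["vertical_fov"],np.round(c["pose"],2).tolist())
    for q in ["slicer","carriage_mid","cover","cover_grip","cover_entries","cover_window","catch","mug","pepper","fish_tin","honey"]:
        print(q,[(np.round(b["at"]).tolist(),round(b["p"],2)) for b in models.boxes_of(n,q)[:2]])
s=ctrl.sense();print({k:np.round(v,3).tolist() for k,v in s.items()},ctrl.grasp_offset)
E
```

```text
top 50.391899227648224 [[0.02, -0.98, 0.2, 273.78], [-1.0, -0.02, 0.01, -9.05], [-0.0, -0.2, -0.98, 1421.14], [0.0, 0.0, 0.0, 1.0]]
slicer [([482.0, 133.0, 39.0], 0.79)]
carriage_mid [([490.0, 130.0, 35.0], 0.55), ([659.0, 100.0, 42.0], 0.38)]
cover [([456.0, -204.0, 5.0], 0.62)]
cover_grip [([460.0, -207.0, -0.0], 0.59)]
cover_entries [([454.0, -206.0, 5.0], 0.96)]
cover_window [([458.0, -204.0, 3.0], 0.65)]
catch [([484.0, 133.0, 40.0], 0.29)]
mug [([657.0, 98.0, 46.0], 0.56)]
pepper [([627.0, 222.0, 103.0], 0.6)]
fish_tin [([516.0, -467.0, 98.0], 0.68), ([535.0, 436.0, 37.0], 0.64)]
honey [([515.0, -465.0, 100.0], 0.74)]
scene 47.685047283193796 [[-0.8, -0.26, 0.54, -277.33], [-0.6, 0.39, -0.7, 1092.79], [-0.03, -0.89, -0.46, 773.01], [0.0, 0.0, 0.0, 1.0]]
slicer [([468.0, 200.0, 39.0], 0.79)]
carriage_mid [([473.0, 197.0, 35.0], 0.57)]
cover [([466.0, -184.0, 8.0], 0.53)]
cover_grip [([466.0, -180.0, 4.0], 0.76)]
cover_entries [([471.0, -186.0, 6.0], 0.8)]
cover_window [([467.0, -185.0, 7.0], 0.55)]
catch [([469.0, -184.0, 7.0], 0.28)]
mug [([634.0, 124.0, 70.0], 0.78)]
pepper [([617.0, 242.0, 69.0], 0.57)]
fish_tin [([523.0, 446.0, 40.0], 0.83)]
honey []
{'time_s': 1.2, 'joints': [-1.344, 0.313, 1.498, -0.0, 1.331, -0.223], 'dq': [0.0, -0.0, 0.001, 0.0, -0.001, -0.001], 'tau': [0.001, -41.217, -25.99, -0.0, 0.0, 0.0], 'eef_pos': [228.261, -472.784, 231.305], 'ee_rot': [0.0, 0.975, 0.223, -0.0], 'force': [-0.786, -0.363, 0.501], 'wrist_torque': [0.023, 0.006, 0.034], 'grip_force': 0.0, 'grip_width': 0.999} 18.700000000000003
```

View pics/top1.png

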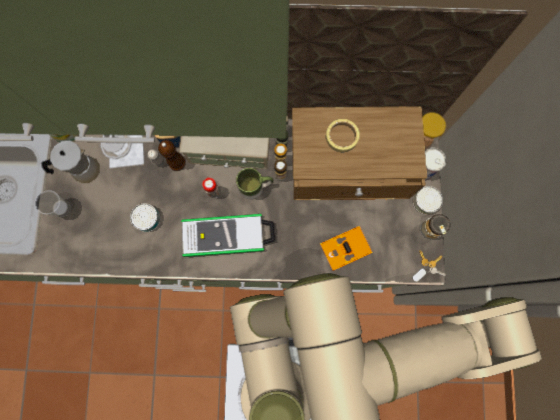

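View pics/scene1.png

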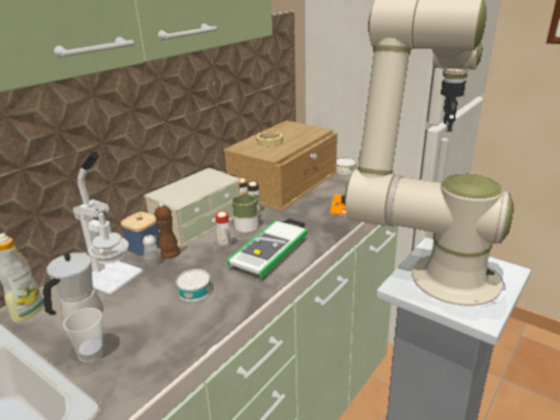

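The top view shows the slicer at about (222,235), handle on the right so its +X points left (world +y), and the orange cover at about (346,248). The scene view agrees. I'll enlarge both.

Run:
```python
from h import *
import pickle
c=pickle.load(open("top1.pkl","rb"));a=c["color"]
A=cv2.resize(a[205:265,172:282],None,fx=7,fy=7,interpolation=cv2.INTER_CUBIC)[:,:770]
B=cv2.resize(a[222:276,312:382],None,fx=7,fy=7,interpolation=cv2.INTER_CUBIC)
o=np.zeros((600,800,3),np.uint8);o=np.vstack([cv2.resize(A,(550,300)),np.pad(cv2.resize(B,(389,300)),((0,0),(0,161),(0,0)))])
cv2.imwrite("pics/crop1.png",o[:,:,::-1])
hsv=cv2.cvtColor(a,cv2.COLOR_RGB2HSV)
def big(m,x0,x1,y0,y1):
    mm=np.zeros_like(m);mm[y0:y1,x0:x1]=m[y0:y1,x0:x1];return mm
g=big(cv2.inRange(hsv,(50,150,60),(80,255,255)),170,290,200,270)
o=big(cv2.inRange(hsv,(8,180,150),(20,255,255)),310,385,220,280)
for m,z,n in((g,40,"green"),(o,4,"orange")):
    p=np.argwhere(m)[:,::-1].astype(float)
    w=ray(c,p,z)[:,:2].astype(np.float32);r=cv2.minAreaRect(w);print(n,r,cv2.boxPoints(r).round(1).tolist(),cv2.boundingRect(p.astype(np.float32)))
```

```text
green ((484.607177734375, 185.5209503173828), (117.81466674804688, 249.65304565429688), 5.702739715576172) [[413.6000061035156, 303.8999938964844], [438.3999938964844, 55.5], [555.5999755859375, 67.19999694824219], [530.7999877929688, 315.6000061035156]] (182, 214, 82, 43)
orange ((457.73577880859375, -206.31170654296875), (96.77760314941406, 139.76210021972656), 25.878982543945312) [[383.70001220703125, -164.60000610351562], [444.70001220703125, -290.29998779296875], [531.7999877929688, -248.10000610351562], [470.79998779296875, -122.30000305175781]] (320, 226, 52, 44)
```

View pics/crop1.png

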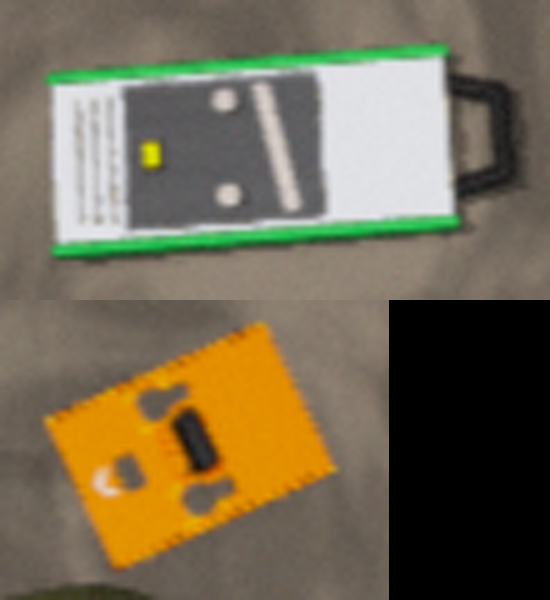

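The crop shows the studs at crop px (224,100) and (229,195), the catch at (151,155), and the window and arrow on the cover's left. Both sizes match those given (117 mm over the green rails, and 97 x 140 mm). The gripper yaw is already in line with the cover.

```bash
python3 - <<'E'
from h import *
import pickle
c=pickle.load(open("top1.pkl","rb"))
f=lambda x,y:(172+(x+.5)/5-.5,205+(y+.5)/5-.5)
w=ray(c,[f(224,100),f(229,195)],47);k=ray(c,[f(151,155)],42)
print(w.round(1),np.linalg.norm(w[0]-w[1]),k.round(1))
E
python3 -m pendant '0.046 -0.020 0 0; 0.046 -0.020 0 0; 0.046 -0.020 0 0; 0.046 -0.020 0 0; 0.046 -0.020 0 0; 0.046 -0.020 0 0; 0.046 -0.020 0 0; 0 0 0 0; 0 0 0 0'
python3 - <<'E'
from h import *
import pickle
c=viewer.capture("wrist");save(c,"w1.png");pickle.dump(c,open("w1.pkl","wb"));print(np.round(c["pose"],3).tolist())
s=ctrl.sense();print(s["eef_pos"],s["ee_rot"],s["force"])
E
```

```text
[[515.2 204.2  47. ]
 [455.4 197.9  47. ]] 60.11481681780424 [[480.1 248.9  42. ]]
time_s: 2.33
eef_pos: [457.1, -207.0, 231.2]
ee_rot: [0.0, 0.975, 0.223, -0.0]
force: [-0.2, 0.1, 0.7]
grip_width: 1.002
grip_force: 0.0
[[0.435, -0.867, -0.244, 517.774], [-0.9, -0.419, -0.117, -177.417], [-0.001, 0.271, -0.963, 371.941], [0.0, 0.0, 0.0, 1.0]]
[ 456.90298345 -207.41668365  231.27788581] [ 5.95133428e-05  9.74915396e-01  2.22575730e-01 -1.07063144e-04] [-0.088744   -0.33068184  0.57761794]
```

View pics/w1.png

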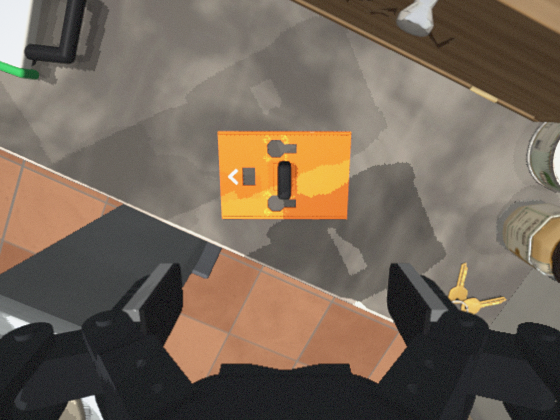

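The wrist view shows the cover at about (285,175), arrow to the left and bar upright at (284,180). The studs come out 60.1 mm apart and the catch 48 mm ahead, as they should be. Next I'll refine the cover pose from the wrist view.

Run:
```python
from h import *
import pickle
c=pickle.load(open("w1.pkl","rb"));a=c["color"];hsv=cv2.cvtColor(a,cv2.COLOR_RGB2HSV)
m=cv2.inRange(hsv,(5,150,120),(25,255,255));mm=np.zeros_like(m);mm[120:230,205:365]=m[120:230,205:365]
p=np.argwhere(mm)[:,::-1].astype(float);w=ray(c,p,4)[:,:2].astype(np.float32);r=cv2.minAreaRect(w);print(r,cv2.boxPoints(r).tolist())
d=(a.max(2)<55).astype(np.uint8);dd=np.zeros_like(d);dd[155:205,274:296]=d[155:205,274:296]
p=np.argwhere(dd)[:,::-1];print(p.min(0),p.max(0))
q=p[p[:,0]>0]
print(ray(c,[(284,161),(284,200)],37.5).round(1), ray(c,[p.min(0),p.max(0)],37.5).round(1))
print(proj(c,[[457.7-.0,-206.3,37.5]]))
s=ctrl.sense();q=s["ee_rot"];print(2*np.degrees(np.arctan2(q[2],q[1])))
```

```text
((456.6802673339844, -205.80007934570312), (94.9066390991211, 139.44284057617188), 25.79186248779297) [[383.6181945800781, -163.67135620117188], [444.2902526855469, -289.2229919433594], [529.7423095703125, -247.92880249023438], [469.0702819824219, -122.37716674804688]]
[279 162] [290 198]
[[ 475.5 -196.9   37.5]
 [ 440.4 -213.8   37.5]] [[ 472.5 -192.9   37.5]
 [ 444.9 -218.3   37.5]]
[[284.75350539 181.4293888 ]]
25.720726620568414
```

```bash
python3 -m pendant '0.001 -0.001 0.05 0; 0 0 0.05 0; 0 0 0.05 0; 0 0 0.045 0; 0 0 0.02 0; 0 0 0.008 0; 0 0 0 0' 
python3 -m pendant '0 0 0 0; 0 0 0 0; 0 0 0 0; 0 0 0 0; 0 0 0 0; 0 0 0 0; 0 0 0 0; 0 0 0 0' 0 80
```

```text
time_s: 3.25
eef_pos: [457.7, -206.0, 8.6]
ee_rot: [0.0, 0.975, 0.223, 0.0]
force: [-0.6, -0.2, 1.5]
grip_width: 1.0
grip_force: 0.0
time_s: 4.25
eef_pos: [458.0, -205.5, 8.7]
ee_rot: [0.0, 0.975, 0.223, 0.0]
force: [-1.1, 2.0, 6.5]
grip_width: 0.15
grip_force: 78.7
```

```bash
python3 -m pendant '0 0 -0.02 0; 0 0 -0.04 0; 0 0 -0.04 0; 0 0 -0.02 0; 0 0 0 0'
python3 -m pendant '0.0145 -0.0259 0 0; 0.0247 -0.0432 0 0; 0.0247 -0.0432 0 0; 0.0247 -0.0432 0 0; 0.0247 -0.0432 0 0; 0.0247 -0.0432 0 0; 0.0247 -0.0432 0 0; 0.0247 -0.0432 0 0; 0.010 -0.0173 0 0; 0 0 0 0.08'
python3 -m pendant '0 0 0 0.1; 0 0 0 0.1; 0 0 0 0.068; 0 0 0 0; 0 0 0 0; 0 0 0 0'
python3 - <<'E'
from h import *
import pickle
for n in("wrist","top","scene"):
    c=viewer.capture(n);save(c,n+"2.png");pickle.dump(c,open(n+"2.pkl","wb"))
s=ctrl.sense();q=s["ee_rot"];print(s["eef_pos"],q,2*np.degrees(np.arctan2(q[2],q[1])),s["force"],s["joints"],s["time_s"])
E
```

```text
time_s: 4.88
eef_pos: [458.1, -205.6, 129.0]
ee_rot: [0.001, 0.975, 0.223, 0.001]
force: [-0.1, -0.5, -3.2]
grip_width: 0.15
grip_force: 78.3
time_s: 6.12
eef_pos: [484.4, 193.0, 126.3]
ee_rot: [-0.0, 0.983, 0.184, -0.001]
force: [0.0, -1.2, -2.2]
grip_width: 0.15
grip_force: 78.5
time_s: 6.88
eef_pos: [485.2, 191.7, 128.0]
ee_rot: [0.0, 0.999, 0.051, -0.0]
force: [0.7, 0.1, -2.0]
grip_width: 0.147
grip_force: 78.5
[485.31236355 191.65776271 128.22567749] [-3.54998720e-06  9.98697419e-01  5.10241503e-02 -3.55239203e-05] 5.849476961223842 [ 0.29701586  0.28734154 -1.83882938] [1.51332844e-01 4.11094691e-01 1.64556176e+00 1.60323459e-05
 1.08500618e+00 1.62002905e+00] 7.025
```

View pics/wrist2.png

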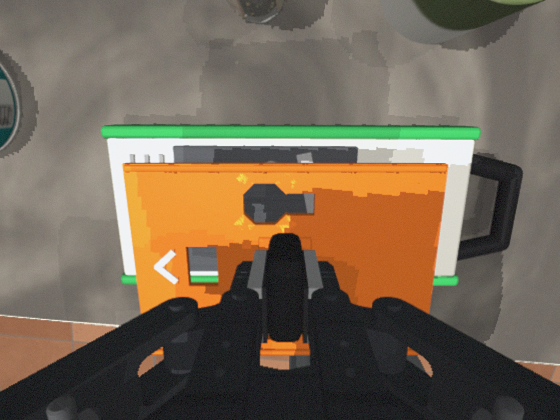

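The wrist view shows the cover in hand over the slicer. Its far edge runs from about (124,164) to (447,164), and the far entry is centred at about (265,204).

Run:
```python
from h import *
import pickle
c=pickle.load(open("wrist2.pkl","rb"))
hsv=cv2.cvtColor(c["color"],cv2.COLOR_RGB2HSV);m=cv2.inRange(hsv,(3,150,60),(25,255,255))
rows=[np.where(m[y])[0] for y in (170,180,190)];print([(r.min(),r.max()) for r in rows])
cols=[np.where(m[:,x])[0].min() for x in (135,200,285,370,435)];print(cols)
T=np.array([485.3,191.66]);u=np.radians(95.85);X=np.array([np.cos(u),np.sin(u)]);Y=np.array([-X[1],X[0]])
def loc(px,z=123.5): d=ray(c,px,z)[:,:2]-T;return np.c_[d@X,d@Y].round(1)
print("edge ends",loc([(r.min()-.5,y) for r,y in zip(rows,(170,180,190))]+[(r.max()+.5,y) for r,y in zip(rows,(170,180,190))]).tolist())
print("far edge",loc([(x,y-.5) for x,y in zip((135,200,285,370,435),cols)]).tolist())
print("entry",loc([(265,204)]))
# deck green rails check, z=40
g=cv2.inRange(hsv,(50,150,60),(80,255,255))
for x in(150,285,430):
    y=np.where(g[:200,x])[0];print("rail",x,y.min(),y.max(),ray(c,[(x,y.min()-.5),(x,y.max()+.5)],40).round(1).tolist())
t=pickle.load(open("top1.pkl","rb"));gt=cv2.inRange(cv2.cvtColor(t["color"],cv2.COLOR_RGB2HSV),(50,150,60),(80,255,255))
```

```text
[(np.int64(124), np.int64(446)), (np.int64(125), np.int64(445)), (np.int64(126), np.int64(444))]
[np.int64(163), np.int64(163), np.int64(163), np.int64(163), np.int64(164)]
edge ends [[68.4, -43.3], [68.5, -39.0], [68.6, -34.6], [-68.7, -43.4], [-68.8, -39.1], [-68.9, -34.7]]
far edge [[63.1, -46.5], [35.7, -46.5], [-0.1, -46.5], [-35.9, -46.6], [-63.4, -46.2]]
entry [[  8.5 -28.4]]
rail 150 125 136 [[535.2, 284.2, 40.0], [527.5, 284.2, 40.0]]
rail 285 125 137 [[544.0, 197.5, 40.0], [535.8, 196.7, 40.0]]
rail 430 127 137 [[552.5, 104.2, 40.0], [545.6, 102.7, 40.0]]
```

```bash
python3 -m pendant '0.0012 -0.0003 0.02 0; 0 0 0.03 0; 0 0 0.016 0; 0 0 0 0; 0 0 0 0; 0 0 0 0'
python3 - <<'E'
from h import *
import pickle
c=viewer.capture("wrist");pickle.dump(c,open("w3.pkl","wb"))
cv2.imwrite("pics/w3.png",cv2.resize(c["color"][150:290,110:370],None,fx=3,fy=3,interpolation=cv2.INTER_CUBIC)[:,:,::-1])
s=ctrl.sense();q=s["ee_rot"];print(s["eef_pos"],2*np.degrees(np.arctan2(q[2],q[1])),s["force"],s["time_s"])
E
```

```text
time_s: 7.78
eef_pos: [487.0, 192.2, 63.2]
ee_rot: [-0.0, 0.999, 0.051, 0.001]
force: [0.1, 0.2, -2.9]
grip_width: 0.149
grip_force: 78.5
[486.87602392 192.17395846  63.04330505] 5.833954916314203 [ 1.45923547  0.85647132 -2.6689441 ] 7.825
```

View pics/w3.png

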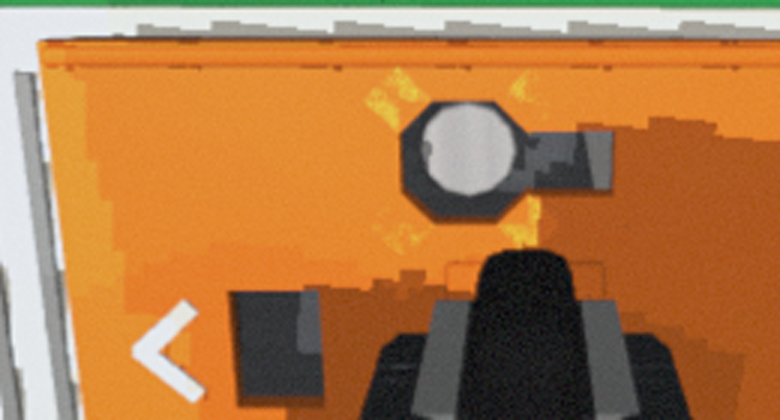

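The far stud head, at crop (468,149), sits inside the entry, at crop (465,161). I'll work out the parallax.

Run:
```python
from h import *
import pickle
c=pickle.load(open("w3.pkl","rb"));f=lambda x,y:(110+(x+.5)/3-.5,150+(y+.5)/3-.5)
s=ray(c,[f(468,149)],48.5)[0];e=ray(c,[f(465,161)],58.3)[0];print(s,e,s-e)
s=ray(c,[f(422,149),f(515,149)],48.5);e=ray(c,[f(401,161),f(529,161)],58.3);print(np.linalg.norm(s[0]-s[1]),np.linalg.norm(e[0]-e[1]))
```

```text
[513.99508389 203.79794536  48.5       ] [514.6697779  203.76547026  58.3       ] [-0.67469401  0.0324751  -9.8       ]
14.390411682578302 18.61878551293498
```

Sizes match (15 and 19 mm), and the misfit is 0.7 mm. I'll correct it and lower.

```bash
python3 -m pendant '-0.0006 0 0.004 0; 0 0 0.004 0; 0 0 0.003 0; 0 0 0.002 0; 0 0 0.002 0; 0 0 0 0; 0 0 0 0'
```

```text
time_s: 8.7
eef_pos: [485.9, 192.0, 47.4]
ee_rot: [0.0, 0.999, 0.051, -0.0]
force: [-0.4, -0.9, 0.1]
grip_width: 0.149
grip_force: 78.8
```

```bash
python3 -m pendant '0 0 0.001 0; 0 0 0 0; 0 0 0 0'
```

```text
time_s: 9.07
eef_pos: [485.9, 192.1, 46.7]
ee_rot: [0.0, 0.999, 0.051, 0.0]
force: [-3.2, -1.5, 5.3]
grip_width: 0.148
grip_force: 79.6
```

```bash
python3 -m pendant '0 -0.002 0 0; 0 -0.003 0 0; 0 -0.003 0 0; 0 -0.003 0 0; 0 -0.003 0 0; 0 0 0 0; 0 0 0 0'
```

```text
time_s: 9.95
eef_pos: [485.0, 206.2, 46.7]
ee_rot: [-0.0, 0.999, 0.051, 0.001]
force: [0.7, -2.5, 4.2]
grip_width: 0.146
grip_force: 79.7
```

```bash
python3 -m pendant '0 -0.002 0 0; 0 -0.001 0 0; 0 -0.001 0 0; 0 -0.0005 0 0; 0 0 0 0; 0 0 0 0'
```

```text
time_s: 10.7
eef_pos: [484.6, 210.4, 46.7]
ee_rot: [0.0, 0.999, 0.051, 0.001]
force: [0.7, -4.5, 6.5]
grip_width: 0.15
grip_force: 79.7
```

```bash
python3 -m pendant '0 -0.001 0 0; 0 -0.0007 0 0; 0 0 0 0; 0 0 0 0'
python3 - <<'E'
from h import *
c=viewer.capture("wrist")
cv2.imwrite("pics/w4.png",cv2.resize(c["color"][150:290,110:370],None,fx=3,fy=3,interpolation=cv2.INTER_CUBIC)[:,:,::-1])
E
```

```text
time_s: 11.2
eef_pos: [484.6, 210.9, 46.7]
ee_rot: [0.001, 0.999, 0.051, 0.001]
force: [0.8, -13.3, 6.7]
grip_width: 0.151
grip_force: 80.1
```

View pics/w4.png

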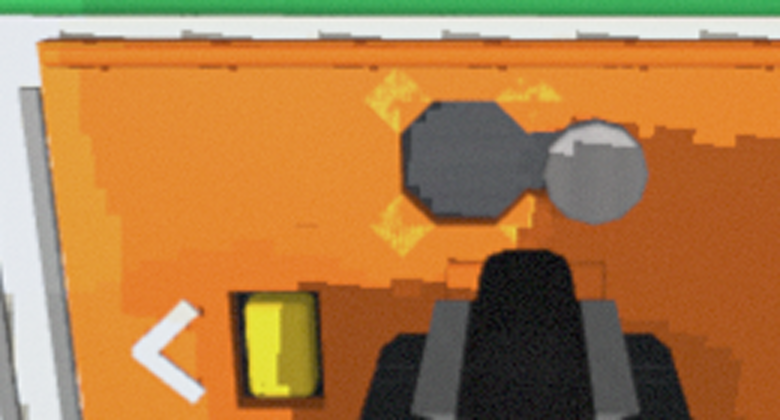

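The stud is at the slot end (595,172), the yellow catch stands in the window (282,345), and the stop was felt at 13 N. I'll ease off, release and retreat.

```bash
python3 -m pendant '0 0.001 -0.0005 0; 0 0 0 0; 0 0 0 0'
python3 -m pendant '0 0 0 0; 0 0 0 0; 0 0 0 0; 0 0 0 0; 0 0 0 0; 0 0 0 0' 0.7
python3 -m pendant '0 0 -0.01 0; 0 0 -0.03 0; 0 0 -0.05 0; 0 0 -0.05 0; 0 0 -0.04 0; 0 0 0 0; 0 0 0 0'
python3 - <<'E'
from h import *
c=viewer.capture("wrist");save(c,"w5.png")
E
```

```text
time_s: 11.62
eef_pos: [484.5, 210.9, 46.7]
ee_rot: [0.0, 0.999, 0.051, 0.001]
force: [3.4, -5.7, 0.7]
grip_width: 0.153
grip_force: 79.0
time_s: 12.38
eef_pos: [484.0, 211.1, 46.8]
ee_rot: [-0.0, 0.999, 0.051, 0.0]
force: [-0.4, 0.6, 0.2]
grip_width: 0.704
grip_force: 0.0
time_s: 13.25
eef_pos: [483.5, 211.0, 226.2]
ee_rot: [0.0, 0.999, 0.051, -0.001]
force: [0.6, -0.2, -0.5]
grip_width: 0.701
grip_force: 0.0
```

View pics/w5.png

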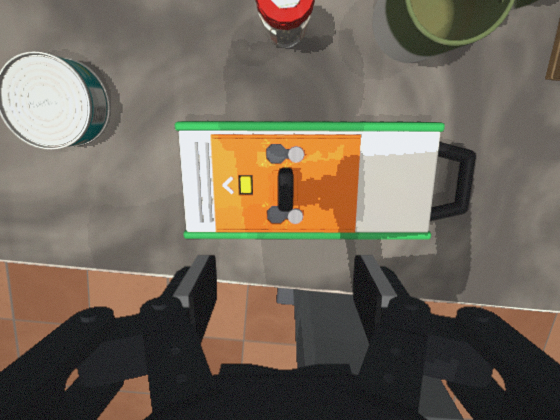

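The cover lies flat and square, with both studs at the slot ends (296,155 and 296,216) and the catch up in the window (246,185). Nothing else has moved.

```bash
python3 -c "
from rig import ctrl
print(ctrl.finish_job())"
```

```text
the job is handed in; nothing more can be done
None
```

The blade cover is on the slicer, flat and locked with the yellow catch up in its window; the gripper is clear, the mug, jars and tin were not touched, and the job was handed in at about 13 s.

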